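# Change the bottles on the orbital shaker

## Task

The orbital shaker is running. Stop it by pressing its sprung selector knob down and turning it back to stop, take off the finished bottle and stand it upright in the open bay of the foam tray, then stand every waiting bottle from the bench upright in a nest of its own on the shaker plate with its loose screw cap screwed fully home. Last, press and turn the knob to run again and let it spring up; do not lift a bottle off while the shaker is set to run, and do not push the timer, calculator or gauze about.

Things in the scene. Friction and masses are not known exactly. Their poses are not given: they have to be found in the camera images.
- shaker: orbital shaker, 220 (x) x 320 (y) mm, fixed; origin under its centre on the bench, x to its back, y to its left. At its left the aluminium plate with four square nests; at its right (-y) the console, top 85 mm above the bench, with the selector knob. The shaker itself does not move while set to run
- nest_0 (a point): centre of the floor of the near right nest on the plate (near = towards -x of the shaker, right = -y), 72 mm above the bench, axes as the shaker's. A square pocket 64 x 64 mm inside, walls 3 mm thick and 20 mm high; centres of neighbours are 90 mm apart
- nest_1 (a point): centre of the floor of the near left nest on the plate (near = towards -x of the shaker, right = -y), 72 mm above the bench, axes as the shaker's. A square pocket 64 x 64 mm inside, walls 3 mm thick and 20 mm high; centres of neighbours are 90 mm apart
- nest_2 (a point): centre of the floor of the far right nest on the plate (near = towards -x of the shaker, right = -y), 72 mm above the bench, axes as the shaker's. A square pocket 64 x 64 mm inside, walls 3 mm thick and 20 mm high; centres of neighbours are 90 mm apart
- nest_3 (a point): centre of the floor of the far left nest on the plate (near = towards -x of the shaker, right = -y), 72 mm above the bench, axes as the shaker's. A square pocket 64 x 64 mm inside, walls 3 mm thick and 20 mm high; centres of neighbours are 90 mm apart
- knob_top (a point): centre of the top face of the selector knob, 125 mm above the bench when it is up; turns with the knob. A round black knob of radius 23 mm, vertical axis, standing 40 mm out of the console, with a white pointer line on its top; 90 mm from the nearest bottle
- knob (a joint): angle of the selector knob, clockwise seen from above positive: 0 = stop (pointer at the ball mark), 1.2 rad = run (pointer at the bar mark); both ends are hard stops. A dog and gate inside lock it at either end (0.08 rad of play) unless it is held down at least 6 mm; let go between the ends it stays down and unlocked, let go within 0.08 rad of an end it springs up. It drags with 0.02 N m while pressed
- knob_press (a joint): how far the knob is pressed down: 0 = up, 0.008 m = fully down (hard stop); the spring pushes back with 5 N at the top and 10 N at the bottom
- bottle_1: waiting bottle on the bench at the start (None if absent this time): square white wide-mouth bottle, 58 x 58 mm and 102 mm tall with its cap, 0.2 kg; body 66 mm tall with vertical sides, sloping shoulder, round neck (radius 19 mm), grey round screw cap (radius 23 mm) from 78 to 102 mm above the foot; origin at the centre of the foot, x and y across the flats, z up
- bottle_2: waiting bottle on the bench at the start (None if absent this time): square white wide-mouth bottle, 58 x 58 mm and 102 mm tall with its cap, 0.2 kg; body 66 mm tall with vertical sides, sloping shoulder, round neck (radius 19 mm), grey round screw cap (radius 23 mm) from 78 to 102 mm above the foot; origin at the centre of the foot, x and y across the flats, z up
- bottle_3: waiting bottle on the bench at the start (None if absent this time): square white wide-mouth bottle, 58 x 58 mm and 102 mm tall with its cap, 0.2 kg; body 66 mm tall with vertical sides, sloping shoulder, round neck (radius 19 mm), grey round screw cap (radius 23 mm) from 78 to 102 mm above the foot; origin at the centre of the foot, x and y across the flats, z up
- bottle_4: waiting bottle on the bench at the start (None if absent this time): square white wide-mouth bottle, 58 x 58 mm and 102 mm tall with its cap, 0.2 kg; body 66 mm tall with vertical sides, sloping shoulder, round neck (radius 19 mm), grey round screw cap (radius 23 mm) from 78 to 102 mm above the foot; origin at the centre of the foot, x and y across the flats, z up
- bottle_1_cap (a joint): screw cap of bottle_1, turning about the bottle's vertical axis: 0 = fully home (a hard stop), positive = unscrewed, anticlockwise seen from above, up to 2.8 rad; starts 0.7 to 2.2 rad loose. It stays on the bottle and does not rise; it drags with 0.06 N m, about as much as a bottle free on the bench resists turning, so the bottle tends to turn with its cap unless something holds its body (a nest does)
- bottle_2_cap (a joint): screw cap of bottle_2, turning about the bottle's vertical axis: 0 = fully home (a hard stop), positive = unscrewed, anticlockwise seen from above, up to 2.8 rad; starts 0.7 to 2.2 rad loose. It stays on the bottle and does not rise; it drags with 0.06 N m, about as much as a bottle free on the bench resists turning, so the bottle tends to turn with its cap unless something holds its body (a nest does)
- bottle_3_cap (a joint): screw cap of bottle_3, turning about the bottle's vertical axis: 0 = fully home (a hard stop), positive = unscrewed, anticlockwise seen from above, up to 2.8 rad; starts 0.7 to 2.2 rad loose. It stays on the bottle and does not rise; it drags with 0.06 N m, about as much as a bottle free on the bench resists turning, so the bottle tends to turn with its cap unless something holds its body (a nest does)
- bottle_4_cap (a joint): screw cap of bottle_4, turning about the bottle's vertical axis: 0 = fully home (a hard stop), positive = unscrewed, anticlockwise seen from above, up to 2.8 rad; starts 0.7 to 2.2 rad loose. It stays on the bottle and does not rise; it drags with 0.06 N m, about as much as a bottle free on the bench resists turning, so the bottle tends to turn with its cap unless something holds its body (a nest does)
- done_a: finished bottle, standing in the near left nest of the shaker at the start; just one of done_a and done_b is there, the other is None. Its cap is tight. A square white wide-mouth bottle, 58 x 58 mm and 102 mm tall with its cap, 0.2 kg; body 66 mm tall with vertical sides, sloping shoulder, round neck (radius 19 mm), grey round screw cap (radius 23 mm) from 78 to 102 mm above the foot; origin at the centre of the foot, x and y across the flats, z up
- done_b: finished bottle, standing in the far right nest of the shaker at the start; just one of done_a and done_b is there, the other is None. Its cap is tight. A square white wide-mouth bottle, 58 x 58 mm and 102 mm tall with its cap, 0.2 kg; body 66 mm tall with vertical sides, sloping shoulder, round neck (radius 19 mm), grey round screw cap (radius 23 mm) from 78 to 102 mm above the foot; origin at the centre of the foot, x and y across the flats, z up
- tray_bay (a point): centre of the floor of the open bay of the white foam tray, 10 mm above the bench; the tray (216 x 96 x 32 mm, fixed) lies with its long side along the point's x axis, bay end at -x. The bay is 86 (x) x 76 (y) mm inside; walls 10 mm thick rise 20 mm above its floor, 22 mm on the tube-hole side
- timer: bystander: small white timer, 66 x 66 x 19 mm, origin at the centre of its underside
- calculator: bystander: black pocket calculator, 74 x 120 x 13 mm, origin at the centre of its underside
- gauze_stack: bystander: stack of white gauze pads, 84 x 80 x 28 mm, origin at the centre of its underside

How it is judged:
By the outcome, as a careful person would: the job done as asked, in the order asked, and still so for the second after the job is handed in, with the robot touching nothing.
Of bottle_1, bottle_2, bottle_3, bottle_4 only 3 to 4 are there at a start; the rules pass over those that are not, and their reading is None.
Of done_a, done_b only 1 to 1 are there at a start; the rules pass over those that are not, and their reading is None.
At some moment in a run one of bottle_1, bottle_2, bottle_3, bottle_4 may be knocked a few centimetres aside while the robot is not near it.
It also fails if it takes over 210 s, if anything falls off the work surface, if the arm or the gripper's body presses on something with over 40 N, if the wrist force passes 120 N, or if a joint passes its speed limit or range.

## Robot

A 6-joint arm with a two-finger parallel gripper is mounted at the origin on a cart in front of the work surface, level with it; the furniture and walls round the work are solid. World frame = base frame: x ahead of the robot, y to its left, z up, the work surface at z = 0. Lengths are in m, angles in rad, forces in N, time in s.
With the tool pointing down it reaches from about 0.325 to 0.775 m from the base axis. Payload 5.5 kg.
Tool frame: the origin (TCP) lies between the finger pads; the fingertips stand 8 mm ahead of it and the grasp point (between the pads) lies 11 mm behind it (tcp_to_tips is the distance from the TCP to the fingertips, in m); z points along the fingers, y is the line along which they close (so a half turn about z gives the same grasp; the last joint's range is limited). The gripper opens to 88 mm and grips with 3 to 60 N. Pads are 20 mm wide; open, the fingers measure 115 mm over their backs; the gripper's body (75 mm by 178 mm) begins 61 mm behind the grasp point.
Start: joints at [-1.227, 0.091, 1.231, -0, 1.82, -0.057], TCP at [0.234, -0.552, 0.231] pointing down, gripper open.
Joint ranges: [-2.87, 2.87], [-0.86, 2.18], [0.17, 2.46], [-1.51, 4.65], [0.06, 2.69], [-2.65, 2.65]. Speed limits (rad/s): [2.57, 2.57, 3.01, 3.14, 3.14, 3.14].

## Interface

Orientations are given as a unit quaternion [w, x, y, z].
In Python, from bench import * gives the robot as it stands. Calls block until the motion is done:
- move_to(position, orientation): joint-space move of the TCP to a pose.
- move_l(position, speed=0.15, orientation=None): straight line of the TCP; orientation=None keeps the orientation; speed is the mean speed in m/s.
- movej(angles): joint-space move.
- gripper_open() and close(): open the fingers fully, or close them until they stop; the grip force is fixed at half the most.
- hold(seconds).
- inverse_kinematics(position, orientation): joint angles nearest the present ones, or None.
- state(): the state.
- get_image(name): name is "side" or "top"; returns a dict with "frame" (420x560x3 uint8, blue, green, red), "depth" (420x560 float32, m along the optical axis (not along the pixel's ray), 0 where there is no reading), "camera_matrix" (3x3 intrinsics, pixels), "k1" (the pictures are not rectified: a ray, as slopes to the right and down, at radius r is drawn at 1 + k1 r^2 times it, then the intrinsics apply), "view" (4x4, takes a point from world to camera coordinates). Camera axes: x right, y up, looking along -z (the intrinsics and any distortion apply to the point x, -y, -z); pixel columns grow to the right and rows downward; lengths in m; the calibration is good to about 2 mm. A picture is of the moment at which its call begins.
A pose or a line that the arm cannot do raises IKError and nothing moves.
- job_done(): hands the job in; it is judged then, once.
The state is a dict: "time": time; "joint_pos": joint angles; "dq": joint speeds; "joint_torque": joint torques, N m; "ee_pos": TCP position; "ee_rot": TCP orientation; "ft_force": force on the tool from outside, world axes, zero at the start; "moment": the same for the moment, N m; "finger_gap": finger opening in m; "finger_force": force on a finger pad.
Only numpy, scipy, OpenCV 4.12 (cv2) and the standard library are available. Lean on these libraries where they do the work, as an engineer would, in place of code of your own. Each camera call takes 0.05 s, during which the arm holds its last target. There are 200 camera calls.

## Working session

There is one attempt and no reset: what is moved stays moved. The work goes in short steps, each a Python script; the robot and the scene stay as the last script left them, time stands still between calls to the robot, and variables do not carry over. Pictures are saved under pics/ and viewed, at most 14 in all, crops included, and the job is handed in when it is done.

```bash
ls; mkdir -p pics
python3 - <<'E'
from bench import *
import cv2,numpy as np,pickle
for n in("top","side"):
    d=get_image(n); cv2.imwrite(f"pics/{n}0.png",cv2.resize(d["frame"],None,fx=1.4,fy=1.4)); pickle.dump(d,open(f"{n}0.pkl","wb"))
    print(n,d["camera_matrix"],d["k1"],d["view"].round(3) if hasattr(d["view"],"round") else d["view"])
print(state())
E
```

```text
pics
top [[487.49864749   0.         279.80729952]
 [  0.         487.49864749 211.52220482]
 [  0.           0.           1.        ]] 0.046035771363770885 [[-0.024 -1.    -0.009 -0.147]
 [ 0.987 -0.025  0.156 -0.484]
 [-0.156 -0.005  0.988 -1.362]
 [ 0.     0.     0.     1.   ]]
side [[476.96148596   0.         278.39248591]
 [  0.         476.96148596 211.78159553]
 [  0.           0.           1.        ]] -0.019352764864038356 [[ 0.99  -0.14  -0.021 -0.474]
 [ 0.1    0.594  0.798 -0.04 ]
 [-0.099 -0.792  0.602 -1.397]
 [ 0.     0.     0.     1.   ]]
{'time': 0.1, 'joint_pos': array([-1.22671581e+00,  9.17585018e-02,  1.23175124e+00, -5.03213773e-05,
        1.81978495e+00, -5.66881327e-02]), 'dq': array([ 0.00018247, -0.00071141, -0.00322402, -0.00011107, -0.00042889,
       -0.00019367]), 'joint_torque': array([ 4.09656175e-03, -4.47855127e+01, -4.07570171e+01,  7.01416167e-02,
        2.83405068e-02, -1.35510218e-04]), 'ee_pos': array([ 0.23398182, -0.55222833,  0.22964298]), 'ee_rot': array([-8.38755771e-04,  9.79991027e-01,  1.99039851e-01, -1.46006533e-04]), 'ft_force': array([-0.02812319, -0.30397032, -0.0884565 ]), 'moment': array([-0.03918506,  0.02940674,  0.0348171 ]), 'finger_force': 0.0, 'finger_gap': 0.08795924050864098}
```

View pics/top0.png

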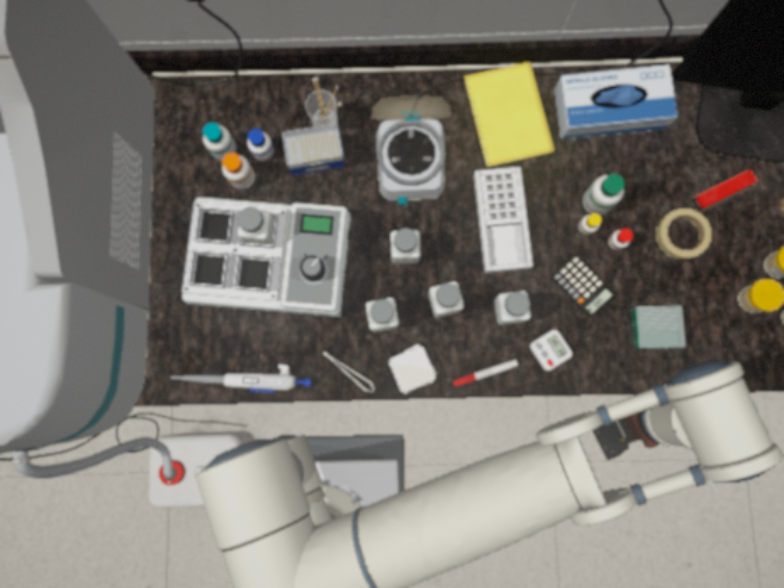

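View pics/side0.png

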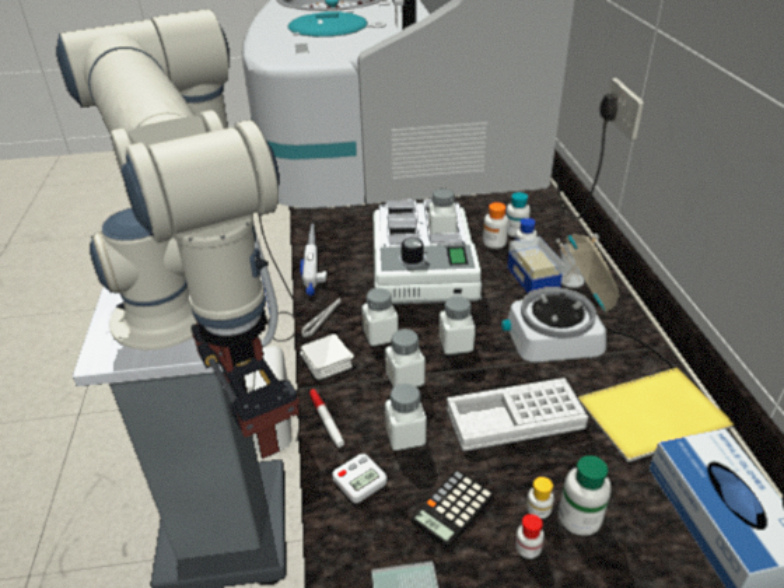

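The top view shows the shaker (px 180-350, 195-315) with the finished bottle in the far right nest, so it is done_b. Four waiting bottles stand at about (405,245), (382,313), (446,298) and (513,305). The tray is at (503,220) with its bay at the near end (507,245).

```bash
cat > vis.py <<'E'
import numpy as np,cv2,pickle
def proj(d,P):
    P=np.atleast_2d(P); V=np.array(d["view"]); c=P@V[:3,:3].T+V[:3,3]
    x=c[:,0]/-c[:,2]; y=-c[:,1]/-c[:,2]; f=1+d["k1"]*(x*x+y*y); K=d["camera_matrix"]
    return np.c_[K[0,0]*x*f+K[0,2],K[1,1]*y*f+K[1,2]]
def cloud(d):
    K=d["camera_matrix"];V=np.array(d["view"]);h,w=d["depth"].shape
    u,v=np.meshgrid(np.arange(w),np.arange(h)); X=(u-K[0,2])/K[0,0];Y=(v-K[1,2])/K[1,1]
    x,y=X.copy(),Y.copy()
    for _ in range(5): f=1+d["k1"]*(x*x+y*y);x,y=X/f,Y/f
    D=d["depth"]; c=np.stack([x*D,-y*D,-D],-1)
    return (c-V[:3,3])@V[:3,:3]
def ortho(d,xr,yr,z,s):  # rows: x decreasing, cols: y decreasing; s px per m
    xs=np.arange(xr[1],xr[0],-1/s);ys=np.arange(yr[1],yr[0],-1/s)
    gy,gx=np.meshgrid(ys,xs); p=proj(d,np.c_[gx.ravel(),gy.ravel(),np.full(gx.size,z)]).astype(np.float32)
    im=cv2.remap(d["frame"],p[:,0].reshape(gx.shape),p[:,1].reshape(gx.shape),cv2.INTER_CUBIC)
    for k in np.arange(np.ceil(xr[0]*20)/20,xr[1],.05):
        r=int((xr[1]-k)*s); cv2.line(im,(0,r),(8,r),(0,0,255),1); cv2.putText(im,f"{k:.2f}",(10,r+4),0,.4,(0,0,255),1)
    for k in np.arange(np.ceil(yr[0]*20)/20,yr[1],.05):
        c=int((yr[1]-k)*s); cv2.line(im,(c,0),(c,8),(0,0,255),1); cv2.putText(im,f"{k:.2f}",(c-12,20),0,.4,(0,0,255),1)
    return im
def tops(d,lo,hi,amin=20):
    W=cloud(d); m=((W[...,2]>lo)&(W[...,2]<hi)&(d["depth"]>0)&(W[...,0]>.25)&(W[...,0]<.8)).astype(np.uint8)
    n,l,st,_=cv2.connectedComponentsWithStats(m)
    return [(W[l==i].mean(0).round(4),int(st[i,4]),(W[l==i][:,:2].min(0)+W[l==i][:,:2].max(0)).round(4)/2) for i in range(1,n) if st[i,4]>=amin]
E
python3 - <<'E'
from vis import *
d=pickle.load(open("top0.pkl","rb"))
V=d["view"];print("cam",-np.array(V)[:3,:3].T@np.array(V)[:3,3])
for lo,hi in((.094,.11),(.118,.132),(.165,.182),(.078,.092)): print(lo,*tops(d,lo,hi),sep="\n ")
cv2.imwrite("pics/o_sh.png",ortho(d,(.33,.60),(.05,.35),.085,2200)[:600])
cv2.imwrite("pics/o_bt.png",ortho(d,(.33,.67),(-.33,.03),.03,1750)[:600])
E
```

```text
cam [ 0.26193075 -0.16563502  1.41930727]
0.094
 (array([0.6257, 0.3404, 0.1021]), 253, array([0.63185, 0.3436 ]))
 (array([0.7536, 0.1593, 0.0977]), 113, array([0.7529 , 0.15925]))
 (array([ 0.6701, -0.5882,  0.1018]), 34, array([ 0.6761 , -0.59285]))
 (array([ 0.5835, -0.1869,  0.1012]), 219, array([ 0.5828 , -0.18715]))
 (array([0.5886, 0.0976, 0.1012]), 33, array([0.5927 , 0.10645]))
 (array([ 0.4707, -0.2669,  0.1011]), 220, array([ 0.4719 , -0.26625]))
 (array([ 0.4506, -0.4009,  0.1008]), 222, array([ 0.45145, -0.4009 ]))
 (array([ 0.4418, -0.1368,  0.1009]), 222, array([ 0.4419 , -0.13685]))
 (array([0.3571, 0.3468, 0.1023]), 188, array([0.35735, 0.35805]))
0.118
 (array([0.6285, 0.3401, 0.125 ]), 238, array([0.6335 , 0.34275]))
 (array([ 0.6791, -0.5963,  0.12  ]), 43, array([ 0.6787 , -0.59895]))
 (array([0.5985, 0.0947, 0.1265]), 68, array([0.61055, 0.1041 ]))
 (array([ 0.5284, -0.0034,  0.1243]), 223, array([ 0.5297, -0.0035]))
 (array([0.3544, 0.3473, 0.1248]), 170, array([0.3581, 0.3579]))
0.165
 (array([0.5236, 0.3409, 0.1739]), 554, array([0.5247 , 0.35285]))
 (array(
[... 236 characters left out ...]
4, array([0.74365, 0.1543 ]))
 (array([ 0.6701, -0.5904,  0.0856]), 150, array([ 0.67695, -0.59795]))
 (array([ 0.5594, -0.0035,  0.0848]), 2600, array([ 0.5594, -0.0021]))
 (array([0.6363, 0.2054, 0.0861]), 129, array([0.62775, 0.19765]))
 (array([0.5966, 0.0887, 0.0863]), 88, array([0.6081, 0.1004]))
 (array([0.5915, 0.1769, 0.0859]), 20, array([0.5933, 0.1798]))
 (array([0.5519, 0.2173, 0.0861]), 100, array([0.5398 , 0.20605]))
 (array([0.5379, 0.1237, 0.0864]), 108, array([0.53125, 0.11695]))
 (array([0.5193, 0.1745, 0.086 ]), 38, array([0.52355, 0.17735]))
 (array([0.4403, 0.3418, 0.0838]), 36, array([0.4402 , 0.34165]))
 (array([0.3292, 0.3493, 0.0848]), 123, array([0.3315 , 0.35755]))
```

Run:
```python
from vis import *
d=pickle.load(open("top0.pkl","rb"))
cv2.imwrite("pics/o_sh.png",ortho(d,(.42,.68),(-.07,.27),.085,2200)[:600])
cv2.imwrite("pics/o_bt.png",ortho(d,(.38,.72),(-.46,-.08),.03,1750)[:600])
W=cloud(d).reshape(-1,3)
print("console",cv2.minAreaRect(W[(abs(W[:,2]-.085)<.004)&(abs(W[:,0]-.56)<.14)&(abs(W[:,1])<.075)][:,:2].astype(np.float32)))
# tray
print("tray",cv2.minAreaRect(W[(abs(W[:,2]-.031)<.005)&(W[:,0]>.5)&(W[:,0]<.78)&(W[:,1]<-.3)&(W[:,1]>-.47)][:,:2].astype(np.float32)))
```

```text
console ((0.5605564117431641, 0.011942043900489807), (0.14143677055835724, 0.2127356082201004), 83.88858795166016)
tray ((0.641387939453125, -0.39500656723976135), (0.21568763256072998, 0.09947706013917923), 3.693761110305786)
```

View pics/o_sh.png

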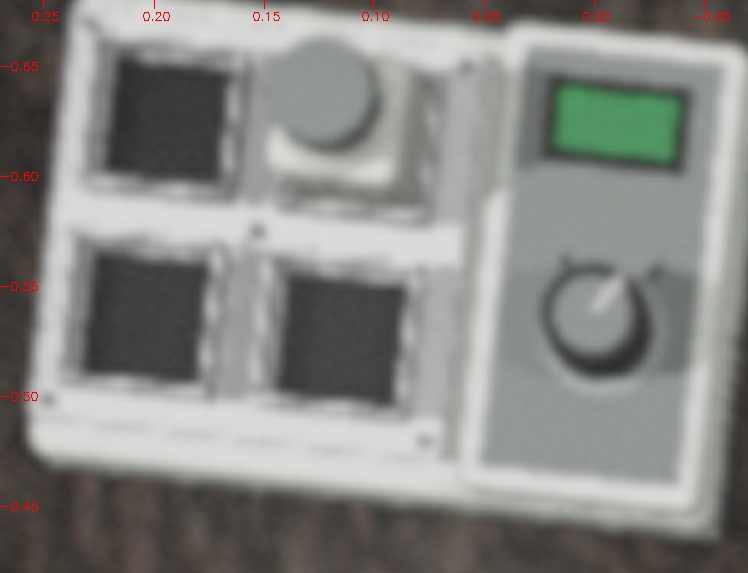

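View pics/o_bt.png

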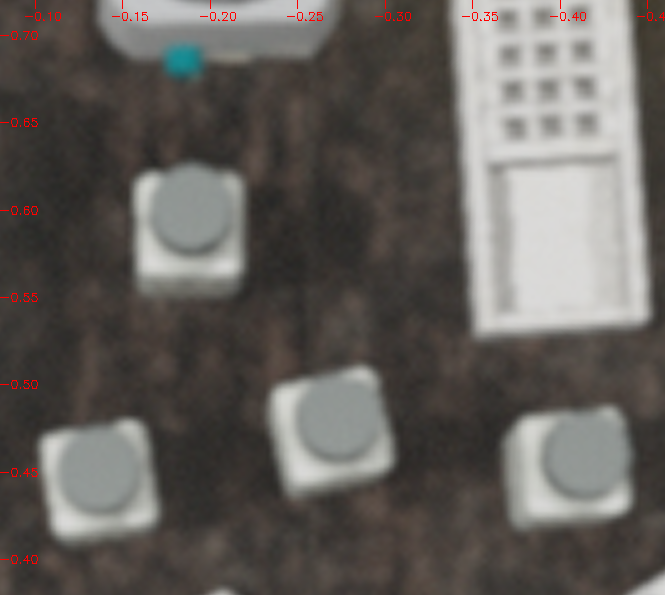

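The shaker is yawed about -6° and the knob pointer is at the bar mark (run). The bench bottles are yawed about 0, 9, 15 and 8°, and the tray bay is near (0.587, -0.399). Next I'll write helpers, get numeric nest centres and stop the shaker.

```bash
cat > hlp.py <<'E'
from bench import *
from vis import *
import math
def Q(psi): return [0,math.cos(psi/2),math.sin(psi/2),0]
def psi(): q=state()["ee_rot"]; return 2*math.atan2(q[2],q[1])
def q6_of(x,y,ps):  # last joint for a tool-down pose
    return math.atan2(y,x)+math.pi/2-ps
def body(d,c):      # bottle footprint from the cloud around cap centre c
    W=cloud(d).reshape(-1,3); m=(np.hypot(*(W[:,:2]-c[:2]).T)<.043)&(W[:,2]>.02)&(W[:,2]<.075)
    (cx,cy),(w,h),a=cv2.minAreaRect(W[m][:,:2].astype(np.float32)); return round(cx,4),round(cy,4),round(w,3),round(h,3),round((a+45)%90-45,1)
def rep(tag=""):
    s=state(); print(tag,"t%.1f"%s["time"],"p",s["ee_pos"].round(4),"psi%.2f q6 %.2f"%(psi(),s["joint_pos"][5]),"F",s["ft_force"].round(1),"M",s["moment"].round(2),"gap%.4f"%s["finger_gap"],"ff%.1f"%s["finger_force"])
def turn(dpsi):
    q=np.array(state()["joint_pos"]); q[5]-=dpsi; movej(q)
E
python3 - <<'E'
from hlp import *
d=pickle.load(open("top0.pkl","rb"))
for c in((.5835,-.1869),(.4707,-.2669),(.4506,-.4009),(.4418,-.1368)): print(c,body(d,np.array(c)))
im=ortho(d,(.42,.68),(-.07,.27),.072,2200); m=(im.max(2)<75).astype(np.uint8); m[:, :60]=0
n,l,st,ce=cv2.connectedComponentsWithStats(m)
for i in range(1,n):
    if 6000<st[i,4]<30000:
        (c,r),wh,a=cv2.minAreaRect(np.argwhere(l==i)[:,::-1].astype(np.float32)); x,y=.68-r/2200,.27-c/2200
        print("nest",round(x-.01*(x-.262)/1.347,4),round(y-.01*(y+.166)/1.347,4),np.array(wh)/2.2,a)
k=np.array([.5284,-.0034]); p0=-.10+math.pi/2-.6
move_to([.35,-.30,.30],Q(.9)); move_to([*k,.22],Q(p0)); rep()
move_l([*k,.106],.12); rep("at knob"); close(); rep("grip")
move_l([*k,.0977],.03); rep("pressed")
turn(.3); rep("t"); turn(.95); rep("turned")
gripper_open(); hold(.3); move_l([*k,.24],.2); rep()
turn(-.65); move_to([.35,-.30,.30],Q(.9)); rep()
d=get_image("top"); pickle.dump(d,open("top1.pkl","wb")); cv2.imwrite("pics/o1.png",ortho(d,(.46,.68),(-.07,.27),.11,2200))
for lo,hi in((.094,.11),(.118,.132),(.165,.182)): print(lo,*tops(d,lo,hi,100),sep="\n ")
E
```

```text
(0.5835, -0.1869) (0.5848, -0.1869, 0.061, 0.058, 0.8)
(0.4707, -0.2669) (0.4713, -0.2669, 0.06, 0.058, 14.2)
(0.4506, -0.4009) (0.4506, -0.4013, 0.059, 0.059, 4.2)
(0.4418, -0.1368) (0.4421, -0.1364, 0.059, 0.058, 8.9)
nest 0.6264 0.1953 [49.99087247 51.59737674] 6.632514476776123
nest 0.5362 0.2055 [50.01061526 52.70243211] 6.40435266494751
nest 0.5262 0.1162 [50.15477961 51.1708589 ] 6.536633491516113
nest 0.4806 -0.0353 [124.54545455  70.45454545] 90.0
nest 0.4374 0.167 [68.26762806 42.06814159] 4.085616588592529
 t2.5 p [ 0.5285 -0.0046  0.2203] psi0.87 q6 0.63 F [-0.2 -0.3 -0.6] M [-0.02 -0.03 -0.01] gap0.0877 ff0.0
at knob t3.6 p [ 0.529  -0.0035  0.1071] psi0.87 q6 0.63 F [-0.1  0.2  0.3] M [-0.07 -0.08  0.03] gap0.0877 ff0.0
grip t4.4 p [ 0.5288 -0.0037  0.1061] psi0.87 q6 0.63 F [ 3.  -1.3 -0.4] M [-0.29 -0.35  0.01] gap0.0455 ff30.0
pressed t4.8 p [ 0.5288 -0.0037  0.0992] psi0.87 q6 0.63 F [-1.1 -2.5  8.3] M [-0.25  0.31  0.02] gap0.0458 ff30.0
t t5.2 p [ 0.5288 -0.0037  0.1005] psi1.17 q6 0.33 F [-2.3 -1.1  6.1] M [-0.11  0.48  0.02] gap0.0451 ff30.0
turned t6.1 p [ 0.52
[... 445 characters left out ...]
975]))
 (array([ 0.5833, -0.1869,  0.101 ]), 217, array([ 0.5843, -0.1871]))
 (array([ 0.4713, -0.2651,  0.1011]), 199, array([ 0.4712 , -0.26505]))
 (array([ 0.4419, -0.1366,  0.1008]), 220, array([ 0.44195, -0.13675]))
 (array([0.3526, 0.3477, 0.1016]), 188, array([0.3576, 0.358 ]))
0.118
 (array([0.6293, 0.3402, 0.1253]), 254, array([0.6334, 0.3427]))
 (array([ 0.5283, -0.0039,  0.1246]), 223, array([ 0.5284 , -0.00395]))
 (array([0.3133, 0.3506, 0.1248]), 111, array([0.3139, 0.3582]))
0.165
 (array([0.6333, 0.3398, 0.1734]), 310, array([0.63375, 0.33985]))
 (array([0.6135, 0.1054, 0.1726]), 239, array([0.6143 , 0.10435]))
 (array([0.3526, 0.343 , 0.1739]), 201, array([0.35705, 0.3526 ]))
```

View pics/o1.png

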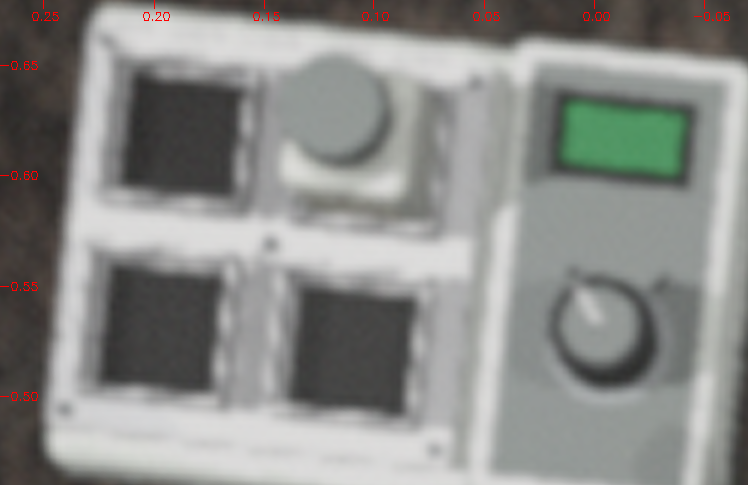

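The pointer is now at the ball mark and the knob is up, so the shaker is stopped. Next is done_b to the tray.

```bash
cat >> hlp.py <<'E'
H=.086; YS=-.113; YT=.0645
NEST=[(.5255,.1160),(.5355,.2053),(.6152,.1058),(.6255,.1950)]
def pick(x,y,z,ps,up=.30):
    move_to([x,y,z+H+.06],Q(ps)); move_l([x,y,z+H],.12); close(); rep("grip"); move_l([x,y,up],.25)
def place(x,y,z,ps,wall,up=.30):
    move_to([x,y,max(up,z+H+wall+.03)],Q(ps)); move_l([x,y,z+H+wall+.006],.2)
    rep("over")
    move_l([x,y,z+H+wall/2],.05); f=state()["ft_force"][2]; rep("half")
    if f>9: print("BLOCKED"); move_l([x,y,z+H+wall+.015],.05); return False
    move_l([x,y,z+H+.0005],.05); rep("down"); return True
E
python3 - <<'E'
from hlp import *
x,y=.6136,.1051; ps=1.75
move_to([.45,0,.30],Q(1.6))
pick(x,y,.072,ps)
if place(.5865,-.3986,.010,ps+YT-YS,.022):
    gripper_open(); move_l([.5865,-.3986,.22],.25); rep()
    move_to([.45,.10,.32],Q(1.75)); rep()
    d=get_image("top"); pickle.dump(d,open("top2.pkl","wb"))
    im=np.hstack([ortho(d,(.39,.69),(-.47,-.09),.066,1450)[:,:540]]); cv2.imwrite("pics/o2.png",im)
    for lo,hi in((.094,.125),): print(lo,*tops(d,lo,hi,100),sep="\n ")
    for c in((.5835,-.1869),(.4707,-.2669),(.4506,-.4009),(.4418,-.1368)): print(c,body(d,np.array(c)))
E
```

```text
grip t13.5 p [0.6137 0.1052 0.158 ] psi1.75 q6 -0.06 F [ 0.1  0.7 -0.4] M [ 0.01 -0.23 -0.01] gap0.0456 ff30.0
over t17.1 p [ 0.5873 -0.3989  0.1263] psi1.93 q6 -1.00 F [-0.2  0.5 -2.3] M [ 0.02 -0.1  -0.02] gap0.0453 ff30.0
half t17.6 p [ 0.5863 -0.3985  0.1063] psi1.93 q6 -1.00 F [-0.3  0.1 -1.9] M [-0.04 -0.05 -0.04] gap0.0457 ff30.0
down t18.0 p [ 0.5863 -0.3985  0.0962] psi1.93 q6 -1.00 F [-0.4 -0.3 -2.2] M [ 0.01 -0.08  0.03] gap0.0453 ff30.0
 t19.4 p [ 0.5864 -0.3985  0.2186] psi1.93 q6 -1.00 F [ 0.2  0.7 -0.6] M [-0.06 -0.13 -0.04] gap0.0877 ff0.0
 t21.3 p [0.4504 0.0995 0.3196] psi1.75 q6 -0.03 F [0.4 0.6 0. ] M [ 0.01 -0.09 -0.01] gap0.0879 ff0.0
0.094
 (array([0.729 , 0.3399, 0.1103]), 201, array([0.7268 , 0.33975]))
 (array([0.7532, 0.1583, 0.098 ]), 109, array([0.75375, 0.1581 ]))
 (array([ 0.6783, -0.5967,  0.1147]), 224, array([ 0.68015, -0.59875]))
 (array([ 0.5859, -0.3959,  0.1101]), 252, array([ 0.58675, -0.39675]))
 (array([ 0.5834, -0.1871,  0.1008]), 218, array([ 0.58315, -0.1871 ]))
 (array([ 0.5253, -0.006 ,  0.1195]), 172, array([ 0.52845, -0.0032 ]))
 (array([ 0.4708, -0.2669,  0.1006]), 219, array([ 0.47205, -0.26625]))
 (array([ 0.4504, -0.4011,  0.1009]), 228, array([ 0.4514 , -0.40105]))
 (array([ 0.4416, -0.1368,  0.1009]), 225, array([ 0.44195, -0.13685]))
 (array([0.3164, 0.3504, 0.1108]), 232, array([0.32815, 0.35845]))
(0.5835, -0.1869) (0.5843, -0.1875, 0.057, 0.061, -1.5)
(0.4707, -0.2669) (0.4715, -0.2669, 0.06, 0.058, 12.8)
(0.4506, -0.4009) (0.4506, -0.4008, 0.059, 0.058, 5.1)
(0.4418, -0.1368) (0.4422, -0.1365, 0.06, 0.058, 8.5)
```

View pics/o2.png

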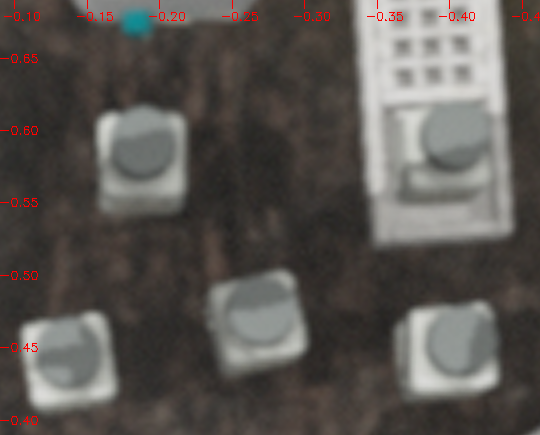

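All four bottles are still where they were, and done_b is upright in the bay. First waiting bottle goes to nest_3.

```bash
cat >> hlp.py <<'E'
def screw():
    for i in range(9):
        turn(-.3); s=state(); mz=s["moment"][2]
        if abs(mz)>.3: break
    rep(f"screw {i+1}"); return i
def bottle(x,y,yawdeg,n,last=False):
    th=math.radians(yawdeg); nx,ny=NEST[n]
    pick(x,y,0,math.pi+th)
    if not place(nx,ny,.072,math.pi+YS,.020): return False
    screw(); gripper_open(); p=state()["ee_pos"]; move_l([nx,ny,.27],.25); rep("up"); return True
def look(name):
    d=get_image("top"); pickle.dump(d,open(name+".pkl","wb"))
    for lo,hi in((.094,.11),(.165,.182)): print(lo,*[(t[0],t[1]) for t in tops(d,lo,hi,100) if -.5<t[0][1]<.3 and t[0][0]<.7],sep="\n ")
    return d
E
python3 - <<'E'
from hlp import *
if bottle(.5835,-.1870,0,3):
    move_to([.45,.0,.32],Q(2.0)); d=look("top3")
    cv2.imwrite("pics/o3.png",ortho(d,(.46,.68),(-.07,.27),.11,2200))
E
```

```text
grip t24.4 p [ 0.5835 -0.1871  0.086 ] psi3.14 q6 -1.94 F [ 0.1 -0.1 -0.6] M [-0.05 -0.1   0.04] gap0.0454 ff30.0
over t27.6 p [0.6261 0.1945 0.1857] psi3.03 q6 -1.21 F [-0.9  0.1 -1.7] M [ 0.08 -0.2   0.03] gap0.0453 ff30.0
half t28.1 p [0.6253 0.195  0.1675] psi3.03 q6 -1.21 F [ 0.2  0.1 -2.9] M [ 0.03 -0.12 -0.01] gap0.0455 ff30.0
down t28.4 p [0.6253 0.195  0.1582] psi3.03 q6 -1.21 F [ 0.3 -1.1 -3.1] M [ 0.04 -0.14  0.03] gap0.0453 ff30.0
screw 8 t31.5 p [0.6257 0.1953 0.1592] psi0.68 q6 1.14 F [ 2.5  2.4 -0.7] M [ 0.49 -0.56  0.42] gap0.0457 ff30.0
up t32.9 p [0.6256 0.195  0.2695] psi0.67 q6 1.15 F [0.9 0.7 0. ] M [-0.02 -0.01 -0.02] gap0.0879 ff0.0
0.094
 (array([ 0.4705, -0.2668,  0.1008]), 219)
 (array([ 0.4499, -0.4009,  0.1011]), 223)
 (array([ 0.4418, -0.1366,  0.1006]), 222)
0.165
```

View pics/o3.png

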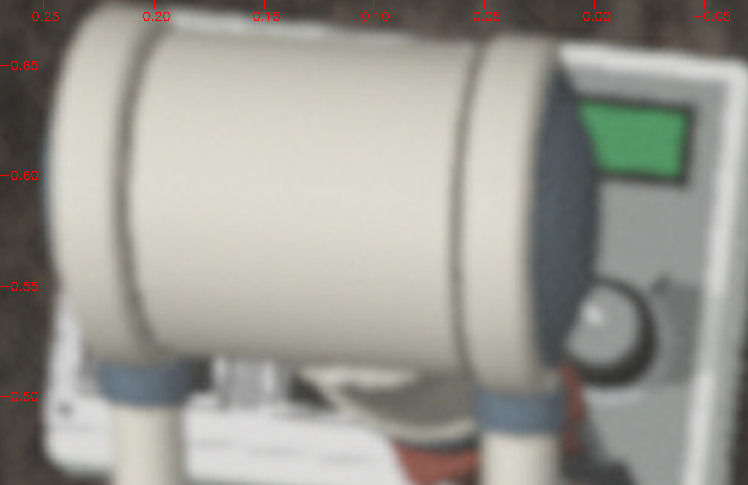

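The arm hides the nests from here, so I'll look while it is away. First I'll re-check that cap's tightness, then do the second bottle.

```bash
cat > ed.py <<'E'
s=open("hlp.py").read()
s=s.replace('''        if abs(mz)>.3: break
''','''        if abs(mz)>.55: break
''').replace('rep("grip"); move_l([x,y,up],.25)','rep("grip"); move_l([x,y,up],.25); globals()["mid"] and mid()')+'\nmid=None\n'
open("hlp.py","w").write(s)
E
python3 ed.py
python3 - <<'E'
from hlp import *
import hlp
nx,ny=NEST[3]
move_to([nx,ny,.25],Q(2.4)); move_l([nx,ny,.158],.15); close(); rep("g"); turn(-.3); rep("a"); turn(-.3); rep("b"); gripper_open(); move_l([nx,ny,.27],.25)
def m():
    d=look("top4"); cv2.imwrite("pics/o4.png",ortho(d,(.46,.68),(-.07,.27),.11,2200))
hlp.mid=m
bottle(.4706,-.2669,13.5,2); move_to([.40,.15,.33],Q(1.5)); look("top5")
E
```

```text
g t37.0 p [0.6257 0.1953 0.1581] psi2.40 q6 -0.58 F [1.2 1.1 0.1] M [ 0.23 -0.37 -0.02] gap0.0454 ff30.0
a t37.4 p [0.6264 0.1947 0.1584] psi2.10 q6 -0.28 F [ 3.7 -2.5  0.5] M [-0.4  -1.05  0.27] gap0.0455 ff30.0
b t37.7 p [0.6265 0.1937 0.1586] psi1.81 q6 0.01 F [ 2.  -5.   1.7] M [-0.85 -0.49  0.28] gap0.0455 ff30.0
grip t42.6 p [ 0.4706 -0.267   0.0861] psi3.38 q6 -2.39 F [ 1.  -0.7  1.3] M [ 0.02 -0.2  -0.02] gap0.0454 ff30.0
0.094
 (array([ 0.45  , -0.4009,  0.1009]), 230)
0.165
 (array([0.6253, 0.1941, 0.1725]), 243)
over t45.9 p [0.6157 0.1053 0.1857] psi3.03 q6 -1.34 F [ 0.3  0.2 -1.8] M [ 0.09 -0.14  0.01] gap0.0453 ff30.0
half t46.3 p [0.615  0.1058 0.1676] psi3.03 q6 -1.34 F [-0.7  0.1 -0.5] M [ 0.08 -0.12 -0.02] gap0.0459 ff30.0
down t46.7 p [0.6151 0.1058 0.1582] psi3.03 q6 -1.34 F [-0.5 -0.5 -1.3] M [ 0.06 -0.13 -0.01] gap0.0453 ff30.0
screw 9 t50.1 p [0.616  0.1064 0.1593] psi0.39 q6 1.30 F [3.1 0.2 0.1] M [ 0.23 -0.58  0.31] gap0.0457 ff30.0
up t51.5 p [0.6152 0.1058 0.2693] psi0.38 q6 1.30 F [0.5 0.1 0.6] M [-0.01 -0.01  0.03] gap0.0877 ff0.0
0.094
 (array([ 0.4503, -0.4009,  0.1011]), 229)
 (array([ 0.442 , -0.1368,  0.1008]), 220)
0.165
 (array([0.6252, 0.1944, 0.1725]), 240)
 (array([0.6156, 0.106 , 0.1727]), 244)
```

View pics/o4.png

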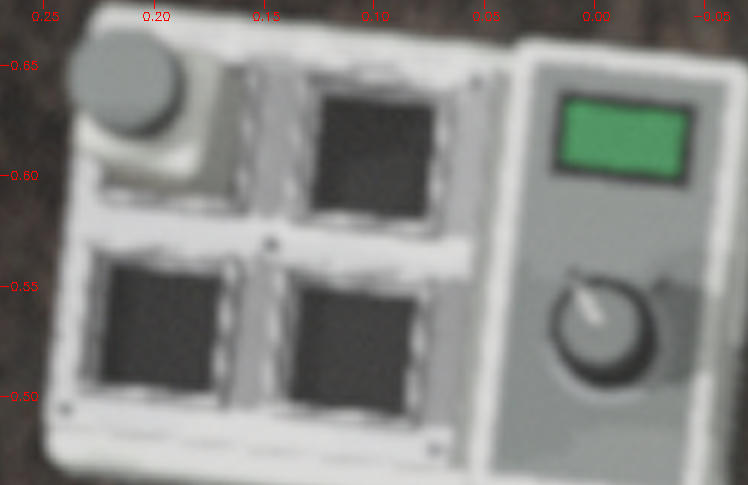

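Bottles sit in nest_3 and nest_2 at the right height (top 0.1725), and the cap torque saturates around 0.3 N·m, which is home and slipping in the pads. I'll do the third, re-looking first and logging the torque.

```bash
cat > ed.py <<'E'
s=open("hlp.py").read()
i=s.index("def screw"); j=s.index("def bottle")
s=s[:i]+'''def screw():
    ms=[]
    for i in range(9):
        turn(-.3); ms.append(round(float(state()["moment"][2]),2))
        if len(ms)>2 and min(ms[-3:])>.2: break
    print(ms); rep(f"screw {i+1}")
'''+s[j:]
open("hlp.py","w").write(s)
E
python3 ed.py
python3 - <<'E'
from hlp import *
bottle(.4503,-.4010,5.5,1); move_to([.40,.15,.33],Q(1.5)); look("top6")
E
```

```text
grip t56.2 p [ 0.4503 -0.4012  0.0861] psi3.24 q6 -2.45 F [ 0.3 -1.   0.3] M [-0.06 -0.2  -0.02] gap0.0458 ff30.0
over t60.2 p [0.536  0.2051 0.1855] psi3.03 q6 -1.15 F [-0.2 -0.1 -1.7] M [ 0.07 -0.16 -0.01] gap0.0454 ff30.0
half t60.6 p [0.5354 0.2054 0.1676] psi3.03 q6 -1.15 F [ 0.2  1.  -2.4] M [ 0.15 -0.17  0.04] gap0.0453 ff30.0
down t61.0 p [0.5353 0.2052 0.1581] psi3.03 q6 -1.15 F [-0.2  0.2 -2.7] M [ 0.04 -0.17  0.  ] gap0.0455 ff30.0
[-0.05, 0.06, 0.0, 0.0, -0.01, 0.07, 0.05, 0.12, -0.01]
screw 9 t64.4 p [0.5346 0.2056 0.1585] psi0.39 q6 1.49 F [-2.3 -0.6  0.2] M [-0.37  0.48 -0.01] gap0.0455 ff30.0
up t65.8 p [0.5355 0.2053 0.2689] psi0.38 q6 1.50 F [ 1.3  1.1 -0.5] M [ 0.02 -0.02  0.03] gap0.0876 ff0.0
0.094
 (array([ 0.4418, -0.1367,  0.1011]), 221)
0.165
 (array([0.6251, 0.1939, 0.1726]), 247)
 (array([0.6157, 0.1061, 0.1727]), 242)
```

The third bottle showed no stop torque, so I'll look at nest_1.

Run:
```python
from hlp import *
move_to([.42,-.05,.33],Q(1.5)); move_to([.40,-.30,.33],Q(1.3))
d=look("top7"); a=ortho(d,(.46,.68),(.05,.27),.13,1800)
d2=get_image("side"); p=proj(d2,[[.53,.2,.1]])[0].astype(int); c=d2["frame"][max(p[1]-50,0):p[1]+50,p[0]-55:p[0]+70]
c=cv2.resize(c,(int(c.shape[1]*a.shape[0]/c.shape[0]),a.shape[0]),interpolation=cv2.INTER_CUBIC)[:, :395]
cv2.imwrite("pics/o7.png",np.hstack([a,c]))
```

```text
0.094
 (array([ 0.4416, -0.1367,  0.101 ]), 224)
0.165
 (array([0.6253, 0.1942, 0.1723]), 243)
 (array([0.616 , 0.1061, 0.1727]), 237)
 (array([0.5367, 0.2044, 0.1726]), 248)
```

View pics/o7.png

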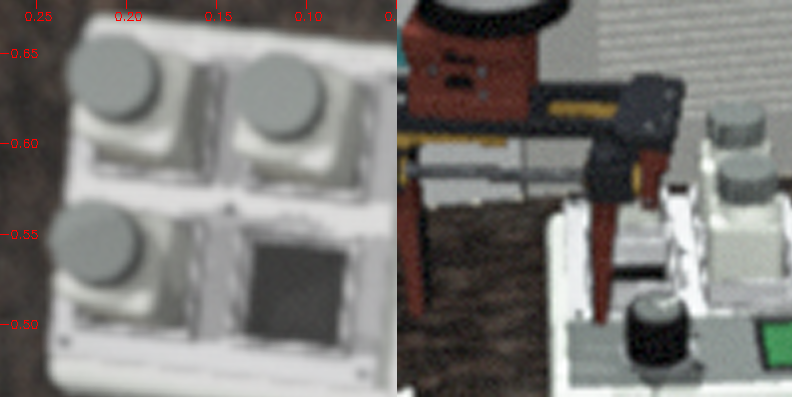

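Nest_1 holds its bottle upright and seated. I'll re-screw that cap with torque logging.

```bash
cat >> hlp.py <<'E'
def rescrew(n,ps=3.03,c=None,n_up=True):
    nx,ny=c or NEST[n]
    move_to([nx,ny,.27],Q(ps)); move_l([nx,ny,.158],.2); close(); rep("g"); screw(); gripper_open(); move_l([nx,ny,.27],.25)
E
python3 - <<'E'
from hlp import *
rescrew(1)
move_to([.45,-.05,.33],Q(1.5)); rep()
E
```

```text
g t72.2 p [0.5355 0.2056 0.1581] psi3.03 q6 -1.15 F [0.1 0.8 0.5] M [ 0.3  -0.17  0.06] gap0.0454 ff30.0
[0.26, 0.12, 0.27, 0.05, 0.19, 0.03, 0.39, 0.27, 0.39]
screw 9 t75.7 p [0.5322 0.205  0.1586] psi0.38 q6 1.50 F [-5.6 -2.9  4.7] M [-0.44  1.08  0.39] gap0.0456 ff30.0
 t78.5 p [ 0.45   -0.0497  0.3289] psi1.50 q6 -0.11 F [ 0.   0.7 -0.6] M [-0.03 -0.06  0.02] gap0.0878 ff0.0
```

Run:
```python
from hlp import *
d=look("top8"); t=[t[0] for t in tops(d,.094,.11,150) if -.3<t[0][1]<0 and t[0][0]<.7]
print(t, body(d,np.array([.4418,-.1367])))
if len(t)==1 and np.hypot(*(t[0][:2]-[.4418,-.1367]))<.003:
    bottle(.4418,-.1368,8.7,0)
    move_to([.42,-.05,.33],Q(1.5)); move_to([.40,-.30,.33],Q(1.3)); look("top9"); rep()
```

```text
0.094
 (array([ 0.4417, -0.1366,  0.101 ]), 222)
0.165
 (array([0.6251, 0.1944, 0.1724]), 243)
 (array([0.5365, 0.2042, 0.1722]), 248)
[array([ 0.4417, -0.1366,  0.101 ])] (0.4423, -0.1364, 0.059, 0.058, 8.1)
grip t81.7 p [ 0.4418 -0.1369  0.086 ] psi3.29 q6 -2.10 F [-0.4 -0.3  1.2] M [-0.03 -0.17  0.  ] gap0.0455 ff30.0
over t84.5 p [0.526  0.1154 0.1856] psi3.03 q6 -1.30 F [-0.2 -0.3 -2.8] M [ 0.03 -0.15  0.04] gap0.0458 ff30.0
half t84.9 p [0.5253 0.116  0.1677] psi3.03 q6 -1.30 F [-0.4  0.7 -2. ] M [ 0.07 -0.13 -0.02] gap0.0452 ff30.0
down t85.3 p [0.5253 0.116  0.1582] psi3.03 q6 -1.30 F [-1.2  0.  -2.5] M [ 0.03 -0.06 -0.03] gap0.0454 ff30.0
[-0.02, -0.0, 0.0, -0.04, -0.08, 0.0, -0.03, 0.3, 0.15]
screw 9 t88.7 p [0.5256 0.1163 0.1589] psi0.39 q6 1.34 F [ 0.8 -1.8  0.3] M [-0.18 -0.09  0.15] gap0.0455 ff30.0
up t90.1 p [0.5255 0.116  0.2692] psi0.38 q6 1.34 F [-0.1 -0.  -0.5] M [ 0.   -0.01  0.02] gap0.0881 ff0.0
0.094
0.165
 (array([0.6252, 0.1944, 0.1726]), 242)
 (array([0.6155, 0.1061, 0.1727]), 241)
 (array([0.5362, 0.204 , 0.1725]), 252)
 (array([0.5268, 0.1162, 0.1724]), 248)
 t92.5 p [ 0.4006 -0.2988  0.3303] psi1.30 q6 -0.44 F [ 0.5 -0.1 -0.3] M [-0.06 -0.09 -0.01] gap0.0879 ff0.0
```

Run:
```python
from hlp import *
move_to([.45,-.05,.33],Q(1.6))
rescrew(0,3.03,(.5265,.1161)); rescrew(2,3.03,(.6155,.106)); rep()
```

```text
g t95.9 p [0.5265 0.1163 0.158 ] psi3.03 q6 -1.31 F [0.5 1.5 1.2] M [ 0.26 -0.17  0.03] gap0.0452 ff30.0
[0.11, 0.17, 0.06, 0.36, 0.35, 0.11, 0.2, 0.37, 0.37]
screw 9 t99.4 p [0.5253 0.1163 0.1582] psi0.38 q6 1.34 F [-5.2 -0.2  3.5] M [-0.06  0.86  0.37] gap0.0453 ff30.0
g t104.5 p [0.6155 0.1062 0.1581] psi3.03 q6 -1.34 F [-0.8  1.4  0.5] M [ 0.25 -0.16  0.01] gap0.0454 ff30.0
[0.18, 0.23, 0.31, 0.29]
screw 4 t106.1 p [0.6163 0.1054 0.1588] psi1.85 q6 -0.17 F [ 0.7 -3.3  2.1] M [-0.57 -0.4   0.29] gap0.0456 ff30.0
 t107.5 p [0.6156 0.106  0.2695] psi1.85 q6 -0.16 F [-0.5 -0.1 -0.1] M [-0.03 -0.07 -0.05] gap0.0878 ff0.0
```

The caps now resist straight away, so they are all home. Last, the knob back to run.

Run:
```python
from hlp import *
k=np.array([.5285,-.0036]); p0=-.10+math.pi/2+.6
move_to([.46,-.03,.30],Q(p0)); move_to([*k,.22],Q(p0)); move_l([*k,.106],.12); close(); rep("grip")
move_l([*k,.0968],.03); rep("pressed"); turn(-.3); rep("t"); turn(-.95); rep("turned")
gripper_open(); hold(.3); move_l([*k,.24],.2); rep()
move_to([.40,-.30,.33],Q(1.3)); d=look("top10"); print(*[t[0] for t in tops(d,.112,.132,100) if abs(t[0][1])<.1],[t[0] for t in tops(d,.104,.116,100)])
a=ortho(d,(.46,.68),(-.07,.27),.125,1700); b=ortho(d,(.50,.70),(-.47,-.33),.06,1700); b=cv2.resize(b,(int(b.shape[1]*a.shape[0]/b.shape[0]),a.shape[0]))
o=np.hstack([a,b]); cv2.imwrite("pics/o10.png",cv2.resize(o,None,fx=min(1,800/o.shape[1]),fy=min(1,800/o.shape[1])))
```

```text
grip t110.7 p [ 0.5285 -0.0036  0.106 ] psi2.07 q6 -0.57 F [0.7 1.2 0.3] M [-0.01 -0.07  0.  ] gap0.0455 ff30.0
pressed t111.1 p [ 0.5286 -0.0036  0.0983] psi2.07 q6 -0.57 F [-4.5 -0.2  9. ] M [0.03 0.62 0.02] gap0.0456 ff30.0
t t111.5 p [ 0.5287 -0.0036  0.0997] psi1.77 q6 -0.27 F [-3.1 -0.2  7.9] M [0.05 0.56 0.03] gap0.0455 ff30.0
turned t112.4 p [ 0.529  -0.0036  0.1011] psi0.82 q6 0.68 F [-1.6 -1.1  6.9] M [-0.1   0.42  0.95] gap0.0456 ff30.0
 t114.4 p [ 0.5282 -0.0036  0.2386] psi0.82 q6 0.68 F [-0.3  1.3 -0. ] M [-0.01 -0.02 -0.  ] gap0.0878 ff0.0
0.094
0.165
 (array([0.6249, 0.1941, 0.1725]), 247)
 (array([0.6158, 0.1061, 0.173 ]), 237)
 (array([0.5364, 0.204 , 0.1727]), 250)
 (array([0.5268, 0.1164, 0.1728]), 248)
[ 0.5281 -0.0041  0.1235] [array([0.6408, 0.3401, 0.1104])]
```

View pics/o10.png

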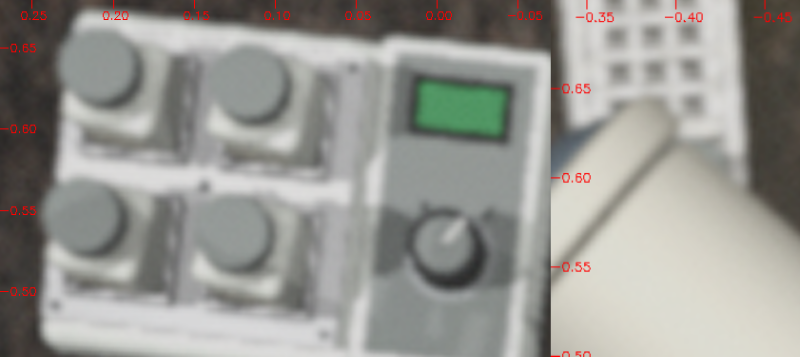

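All four bottles stand in their nests, and the knob (445,245) is up with its pointer at the bar mark. The arm hides the tray in this view, but done_b was upright in it earlier and nothing has been near it since. Handing in.

```bash
python3 -c "
from bench import *
print(job_done())"
```

```text
the job is handed in; nothing more can be done
None
```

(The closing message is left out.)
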